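# Centre a bearing on the press anvil with the self-centring jaws

### The arm

A 6-joint arm with a two-finger parallel gripper is mounted at the origin on a cart in front of the work surface, level with it; the furniture and walls round the work are solid. World frame = base frame: x ahead of the robot, y to its left, z up, the work surface at z = 0. Lengths are in m, angles in rad, forces in N, time in s.
With the tool pointing down it reaches from about 0.325 to 0.925 m from the base axis. Payload 3.1 kg.
Tool frame: the origin (TCP) lies midway between the tips of the shut fingers; the grasp point (between the pads) lies manip.grip_point_offset behind it (manip.grip_point_offset is the distance from the TCP to the grasp point, in m); z points along the fingers, y is the line along which they close (so a half turn about z gives the same grasp; the last joint's range is limited). The gripper opens to 85 mm and grips with 20 to 120 N. Pads are 22 mm wide; open, the fingers measure 114 mm over their backs; the gripper's body (76 mm by 85 mm) begins 54 mm behind the grasp point. The pads swing forward as they close: fully open they stand 13 mm farther back than shut.
Start: joints at [1.165, 0.217, 1.613, -0, 1.311, -0.112], TCP at [0.181, 0.598, 0.231] pointing down, gripper open.
Joint ranges: [-2.75, 2.75], [-0.78, 2.1], [0.31, 2.55], [-1.13, 4.27], [0.13, 2.63], [-2.58, 2.58]. Speed limits (rad/s): [2.79, 2.79, 3.14, 3.14, 3.14, 3.14].

### API

Orientations are given as a rotation vector (axis times angle).
In Python, from workcell import telemetry, vision, workorder, manip gives the robot as it stands.
- The arm moves only by the shell command python3 -m creep 'ROWS' [FORCE]. ROWS is JSON, a list of rows, each a list of 7 numbers: the opening, from 0 (shut) to 1 (fully open), then the shift along the tool's x, y, z in cm, then the turn, a rotation vector about the tool's x, y, z in rad. A call has 1 to 10 rows; each row shifts and turns the commanded pose from where the row before left it, along the tool's axes as they then stand; what a row does not reach is not made up. A row lasts 1/10 s, in which the tool goes at most 50 mm and 8.59 degrees, less where a joint would pass 70% of its speed; a pose out of reach is approached as far as the arm can. A call is refused whole if a number of a shift passes 5 or a number of a turn 0.15, either way. A call with a gripper value outside its range is refused whole. The fingers move at their own pace and stop on an object; FORCE is the grip in N (left out, the last holds). Time passes only in rows, so rows that do not move let the fingers close. It gives the time, the measured TCP pose, the force, the opening and the grip force at its end, in the units of the state.
- telemetry.read_state(): the state, without advancing time (a new reading comes with each control period).
- vision.capture(name): name is "side" or "top"; returns a dict with "color" (400x640x3 uint8, blue, green, red), "depth" (400x640 float32, m along the optical axis (not along the pixel's ray), 0 where there is no reading), "fx", "fy", "cx", "cy" (pixels), "rvec" (rotation vector, rad) and "tvec" (3), from world to camera coordinates, as OpenCV has them. Camera axes: x right, y down, z forward; pixel columns grow to the right and rows downward; lengths in m; the calibration is good to about 2 mm. A picture is of the moment at which its call begins.
- workorder.job_done(): hands the job in; it is judged then, once.
The state is a dict: "time_s": time; "joint_pos": joint angles; "dq": joint speeds; "tau": joint torques, N m; "tool_pos": TCP position; "eef_rot": TCP orientation; "wrist_force": force on the tool from outside, world axes, zero at the start; "wrist_torque": the same for the moment, N m; "finger_gap": opening from 0.0 (shut) to 1.0 (fully open); "grip_force": force on a finger pad.
Only numpy, scipy, OpenCV 4.12 (cv2) and the standard library are available. Lean on these libraries where they do the work, as an engineer would, in place of code of your own. Each camera call takes 0.05 s, during which the arm holds its last target. There are 200 camera calls.

### The job

Get the spare ball bearing ready for pressing. Pinch the red knob and open the jaws of the blue centring nest wide, set the bearing down gently, flat on the small steel anvil between them, and let go of it; then close the jaws on it with the knob and hold them there for a second with a steady push of about 15 N, no harder, as the jaws run on a nylon rack. Leave the bearing centred with no edge overhanging the anvil and the jaws closed on it, and the other things on the bench where they lie.

Things in the scene. Friction and masses are not known exactly. Their poses are not given: they have to be found in the camera images.
- bearing: ball bearing lying flat, white outer ring, red seal, black middle; a plain disc 52 mm across and 15 mm thick, about 0.13 kg. Origin at the centre of its underside, z up
- nest: blue centring nest, screwed down: base 112 (x) by 244 (y) by 12 mm with two end brackets 36 mm high and two steel guide rods along its y axis. Origin at the centre of its underside on the bench, z up, y along the jaw travel towards the red knob's side
- anvil_top (a point): centre of the top face of the nest's round steel anvil, 55 mm across, 36 mm above the bench; nothing beside the anvil stands higher than 30 mm except the jaws on its two y sides, so fingers can straddle the bearing along the nest's x axis
- knob (a point): middle of the red knob: a plain upright cylinder 20 mm across, from 57 to 87 mm above the bench (this point at 72 mm), on a thinner post on the left carriage, 69 mm from its origin along +y. Pinch it from above across the nest's y axis and move it along that axis: +y opens the jaws, -y closes them
- carriage_left: left jaw: aluminium carriage with a black 90 degree V facing the anvil, its top 49.5 mm above the bench. Its origin is the nest's, moved along nest +y by the jaw's opening: 0 fully closed (too small for the bearing), 20 mm fully open at its stop. Where it meets the bearing is to be felt. The slide drags with about 3 N in all and stays where it is left; there is no spring
- carriage_right: right jaw, geared to the left one: it moves as far the other way, its origin shifted along nest -y by the same opening. So of the push on the knob beyond the slide's drag, each jaw passes half to the bearing (6 N at a push of 15 N). Bring them up slowly, about 10 mm/s: a knock counts as pressing
- tape_roll: roll of blue tape lying flat, 62 mm across, 19 mm thick; not needed. Origin at the centre of its underside
- pliers: red-handled pliers, 76 x 201 x 12 mm, lying at the front edge; not needed
- tape_measure: yellow and black tape measure, 68 x 76 x 37 mm; not needed
- spanner: spanner, 27 x 196 x 9 mm; not needed
- screwdriver: yellow screwdriver, 29 x 172 x 25 mm; not needed
- wax_tin: round yellow tin, 77 mm across, 34 mm high; not needed
There are look-alikes about, which are no part of the job. Of the things shaped like the bearing, the white one is meant.

How it is judged:
By the outcome, as a careful person would: the job done as asked, in the order asked, and still so for the second after the job is handed in, with the robot touching nothing.
It also fails if it takes over 67 s, if anything falls off the work surface, if the arm or the gripper's body presses on something with over 40 N, if the wrist force passes 120 N, or if a joint passes its speed limit or range.

## Working session

There is one attempt and no reset: what is moved stays moved. The work goes in short steps, Python scripts to look and compute and a shell command to move; the robot and the scene stay as the last step left them, time stands still between calls to the robot, and variables do not carry over. Pictures are saved under pics/ and viewed, at most 10 in all, crops included, and the job is handed in when it is done.

```bash
ls; mkdir -p pics
python3 - <<'E'
from workcell import telemetry, vision, manip
import cv2,numpy as np
for n in("top","side"):
    c=vision.capture(n); cv2.imwrite(f"pics/{n}0.png",c["color"]); np.savez(f"{n}0.npz",**c)
    print(n,c["fx"],c["cx"],c["cy"],c["rvec"],c["tvec"])
print(manip.grip_point_offset,telemetry.read_state())
E
```

```text
pics
top 418.8003252137481 320.57142877704956 203.25092511604984 [ 2.16962796 -2.11658452  0.20585398] [-0.00633401  0.54282505  1.21838703]
side 403.0708332365864 319.12042758959325 203.3309362085045 [ 0.4719066   2.94971754 -0.70551636] [ 0.50480406 -0.12061914  1.3301526 ]
0.0187 {'time_s': 0.1, 'joint_pos': array([ 1.16482917e+00,  2.17682737e-01,  1.61480970e+00, -1.90306326e-05,
        1.31130063e+00, -1.12168539e-01]), 'dq': array([ 0.00049955, -0.00152464, -0.00189082,  0.00173666, -0.00012904,
       -0.00106055]), 'tau': array([-1.18821084e-03, -3.98074365e+01, -3.04971349e+01, -1.82874082e-04,
        4.22822355e-03,  1.00225125e-05]), 'tool_pos': array([0.18066119, 0.59753641, 0.23007755]), 'eef_rot': array([-0.45975199, -3.10721603,  0.00334786]), 'wrist_force': array([0.05018316, 0.4277854 , 0.29987397]), 'wrist_torque': array([ 0.00281951, -0.01021125,  0.06372441]), 'grip_force': 0.0, 'finger_gap': 0.9993313901217454}
```

View pics/top0.png

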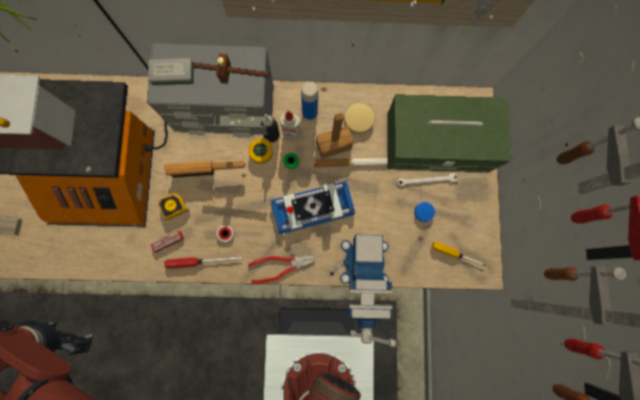

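View pics/side0.png

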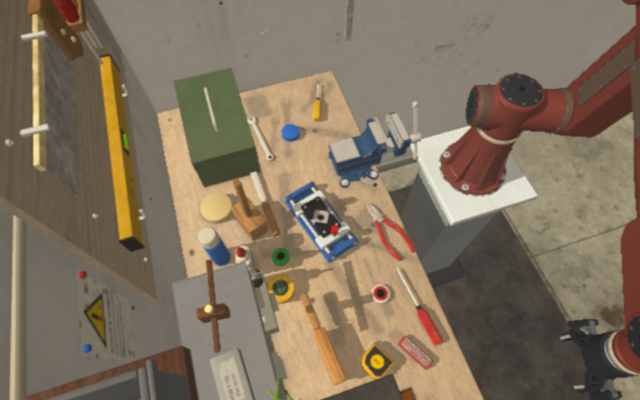

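Candidates in the top view: white ring with a red seal (225,234), green ring (291,160), yellow ring (260,150) and blue tape disc (424,212). The description fits the white one at (225,234). The nest is at (313,207) and its red knob at about (290,210).

```bash
cat > h.py <<'E'
import numpy as np,cv2
from scipy.spatial.transform import Rotation as R
def cloud(c):
    v,u=np.mgrid[0:400,0:640]; d=c["depth"]
    p=np.stack([(u-c["cx"])/c["fx"]*d,(v-c["cy"])/c["fy"]*d,d],-1)
    Rm=cv2.Rodrigues(np.array(c["rvec"]))[0]
    w=(p-np.array(c["tvec"]).ravel())@Rm
    w[d==0]=np.nan
    return w
def onplane(c,uv,z):
    Rm=cv2.Rodrigues(np.array(c["rvec"]))[0]; t=np.array(c["tvec"]).ravel()
    uv=np.atleast_2d(uv).astype(float)
    r=np.c_[(uv[:,0]-c["cx"])/c["fx"],(uv[:,1]-c["cy"])/c["fy"],np.ones(len(uv))]@Rm
    o=-Rm.T@t
    return o+r*((z-o[2])/r[:,2])[:,None]
def proj(c,P): return cv2.projectPoints(np.atleast_2d(P).astype(float),c["rvec"],c["tvec"],np.array([[c["fx"],0,c["cx"]],[0,c["fy"],c["cy"]],[0,0,1.]]),None)[0][:,0]
def comp(mask,uv):  # component nearest uv
    n,l,s,ce=cv2.connectedComponentsWithStats(mask.astype(np.uint8))
    k=1+np.argmin(np.hypot(*(ce[1:]-uv).T)+100*(s[1:,4]<4)); return l==k,ce[k],s[k]
E
python3 - <<'E'
from h import *
T,S=[dict(np.load(f"{n}0.npz")) for n in("top","side")]
ims=[]
for n,c,kb,kn,ns in(("top",T,(225,234),(290,210),(313,207)),("side",S,(381,293),(334,229),(320,220))):
    w=cloud(c); hsv=cv2.cvtColor(c["color"],cv2.COLOR_BGR2HSV).astype(int); H,Sa,V=np.moveaxis(hsv,-1,0)
    red=((H<8)|(H>170))&(Sa>130)&(V>70)
    v,u=np.mgrid[0:400,0:640]
    near=lambda p,r:np.hypot(u-p[0],v-p[1])<r
    nb=near(kb,16)
    m=nb&(((Sa<60)&(V>140))|red)
    m,ce,s=comp(m,kb)
    (cx,cy),r=cv2.minEnclosingCircle(np.argwhere(m)[:,::-1].astype(np.float32))
    print(n,"bear px",ce,s,"circ",cx,cy,r,onplane(c,(cx,cy),.013),"z",np.nanmedian(w[m],0))
    q=nb&(w[...,2]>.009); print(" depth pts",q.sum(),np.nanmean(w[q],0),(np.nanmin(w[q],0)+np.nanmax(w[q],0))/2,np.nanmax(w[q],0)-np.nanmin(w[q],0))
    m,ce,s=comp(red&near(kn,14),kn); print(" knob",ce,s,onplane(c,ce,.087 if n=="top" else .08),np.nanmedian(w[m],0))
    q=near(ns,60)&(w[...,2]>.005)&(w[...,2]<.05)&(H>100)&(H<125)&(Sa>120)
    q=comp(cv2.morphologyEx(q.astype(np.uint8),cv2.MORPH_CLOSE,np.ones((15,15))),ns)[0]&(w[...,2]>.005)
    b=cv2.minAreaRect((w[q][:,:2]*1000).astype(np.float32)); print(" nest",q.sum(),b)
    for p in(kb,ns):
        x,y=p; k=40; ims.append(cv2.resize(c["color"][y-k:y+k,x-k:x+k],(300,300),interpolation=cv2.INTER_CUBIC))
cv2.imwrite("pics/crop1.png",np.vstack([np.hstack(ims[:2]),np.hstack(ims[2:])]))
E
```

```text
top bear px [224.46590909 232.51136364] [219 227  12  12  88] circ 224.3235321044922 232.6764678955078 6.275915622711182 [[0.44971354 0.29743738 0.013     ]] z [0.45109477 0.29632246 0.01519079]
 depth pts 234 [0.44802241 0.29574188 0.01483088] [0.44867517 0.29615277 0.01538095] [0.04938724 0.05286884 0.01238691]
 knob [289.71052632 209.        ] [286 206   8   7  38] [[0.51644157 0.09728991 0.087     ]] [0.51659228 0.09665542 0.08571959]
 nest 138 ((497.2666931152344, 19.5389404296875), (24.318849563598633, 86.78591918945312), 15.616141319274902)
side bear px [380.47328244 294.51145038] [374 287  16  16 131] circ 380.88983154296875 294.3135681152344 8.283747673034668 [[0.44864944 0.30179185 0.013     ]] z [0.45116096 0.30414921 0.01554307]
 depth pts 273 [0.44979586 0.29970491 0.01524256] [0.44950238 0.29836464 0.01479419] [0.05123349 0.05173723 0.01149542]
 knob [333.57575758 229.22727273] [330 225   9  10  66] [[0.52098357 0.10044863 0.08      ]] [0.5204898  0.10096891 0.08092762]
 nest 178 ((579.1968383789062, 41.828460693359375), (25.716989517211914, 93.2227783203125), 14.373018264770508)
```

View pics/crop1.png

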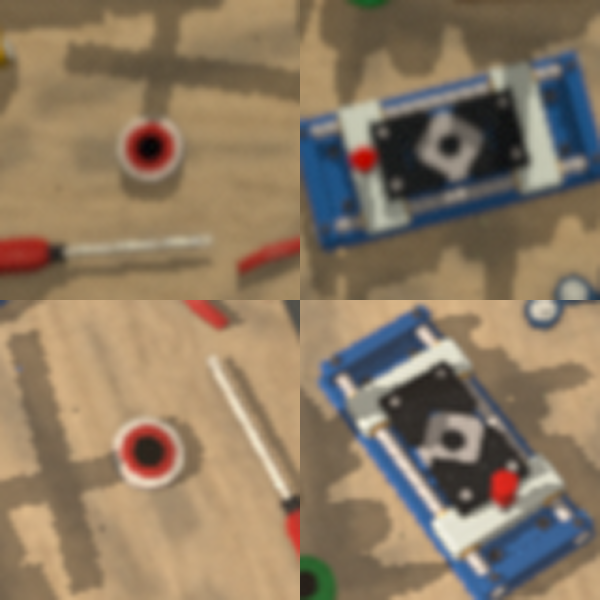

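The crop confirms the white ring with red seal and black middle, at top (224,233) and side (381,294). The nest's red knob is at top (290,209). Next I get the nest pose and the height of the vise.

Run:
```python
from h import *
T,S=[dict(np.load(f"{n}0.npz")) for n in("top","side")]
from scipy.optimize import minimize
allp=[]
for n,c in(("top",T),("side",S)):
    w=cloud(c).reshape(-1,3); w=w[~np.isnan(w[:,0])]
    q=w[(np.hypot(w[:,0]-.53,w[:,1]-.03)<.15)&(w[:,2]>.007)&(w[:,2]<.1)]
    n2,l,s,ce=0,0,0,0
    # main blob via raster
    g=np.zeros((300,300),np.uint8); ij=((q[:,:2]-[.38,-.12])*1000).astype(int).clip(0,299)
    g[ij[:,0],ij[:,1]]=1; g=cv2.morphologyEx(g,cv2.MORPH_CLOSE,np.ones((5,5)))
    N,l,s,ce=cv2.connectedComponentsWithStats(g); k=l[150,150] or 1+np.argmax(s[1:,4])
    p=q[l[ij[:,0],ij[:,1]]==k]; b=cv2.minAreaRect((p[:,:2]*1000).astype(np.float32)); print(n,len(p),b)
    # robust fit of known rectangle 112x244: max pts inside soft + penalise outside
    def f(x):
        a=x[2]; yx=np.array([-np.sin(a),np.cos(a)]); xx=np.array([np.cos(a),np.sin(a)])
        d=p[:,:2]-x[:2]; o=np.maximum(abs(d@xx)-.056,0)+np.maximum(abs(d@yx)-.122,0)
        # symmetric extents via percentiles
        u=d@xx;v=d@yx
        return o.sum()*1e3/len(p)*5+(np.percentile(u,1)+np.percentile(u,99))**2*1e5+(np.percentile(v,1)+np.percentile(v,99))**2*1e5
    r=min((minimize(f,[.53,.03,a],method="Nelder-Mead") for a in(.15,.25,.35)),key=lambda r:r.fun); print(r.x,r.fun)
    v=w[(w[:,0]>.2)&(w[:,0]<.47)&(w[:,1]<.0)&(w[:,1]>-.2)]; hi=v[v[:,2]>.05]
    print("vise",hi.min(0),hi.max(0)); 
    for z in(.1,.13,.16): 
        h=v[v[:,2]>z]; 
        if len(h): print(z,h.min(0),h.max(0))
```

```text
top 2798 ((536.482666015625, 31.427688598632812), (112.03252410888672, 245.8539581298828), 16.243745803833008)
[0.53563012 0.03142791 0.28160462] 0.010677893615365277
vise [ 0.20003586 -0.18768723  0.0509274 ] [ 0.44712876 -0.07200748  0.15896805]
0.1 [ 0.21501184 -0.18768723  0.10001175] [ 0.44712876 -0.07200748  0.15896805]
0.13 [ 0.21913259 -0.18768723  0.13036379] [ 0.32510123 -0.07202057  0.15896805]
side 2688 ((537.447998046875, 35.86009216308594), (112.11170196533203, 244.37478637695312), 16.11734390258789)
[0.53897976 0.0370934  0.27884588] 0.011523647478057323
vise [ 0.20829767 -0.18653166  0.05002208] [ 0.44835331 -0.06779182  0.15765373]
0.1 [ 0.21969465 -0.18653166  0.10000895] [ 0.44835331 -0.06779182  0.15765373]
0.13 [ 0.21969465 -0.18653166  0.13027051] [ 0.32808873 -0.06779182  0.15765373]
```

```bash
python3 -m creep '[[1,-2,-1.6,0.4,0,0,0],[1,-3.6,-2.9,0.5,0,0,0],[1,-3.6,-2.9,0.5,0,0,0],[1,-3.6,-2.9,0.5,0,0,0],[1,-3.6,-2.9,0.5,0,0,0],[1,-3.6,-2.9,0.5,0,0,0],[1,-3.6,-2.9,0.5,0,0,0],[1,-3.6,-2.9,0.5,0,0,0],[1,-3.6,-2.9,0.5,0,0,0],[1,-3.6,-2.9,0.5,0,0,0]]' 40
python3 -m creep '[[1,-3.6,-2.9,0.5,0,0,0],[1,-3.6,-2.9,0.5,0,0,0],[1,-3.6,-2.9,0.5,0,0,0],[1,-1.6,-1.5,0.5,0,0,0.142],[1,0,0,0,0,0,0.142],[1,0,0,0,0,0,0.142],[1,0,0,0,0,0,0.142],[1,0,0,0,0,0,0.142],[1,0,0,0,0,0,0.142],[1,0,0,0,0,0,0.142]]'
```

```text
time_s: 1.1
tool_pos: [0.4304, 0.2317, 0.1818]
eef_rot: [-0.46, -3.108, 0.0]
wrist_force: [-0.3, 0.6, 0.2]
finger_gap: 1.0
grip_force: 0.0
time_s: 2.1
tool_pos: [0.5186, 0.0999, 0.1617]
eef_rot: [-1.893, -2.506, 0.001]
wrist_force: [-0.4, -0.4, 0.4]
finger_gap: 0.996
grip_force: 0.0
```

```bash
python3 -m creep '[[1,-0.1,0,1,0,0,0],[1,0,0,2,0,0,0],[1,0,0,2,0,0,0],[1,0,0,2,0,0,0],[1,0,0,2,0,0,0],[1,0,0,1,0,0,0],[1,0,0,0.6,0,0,0],[0.8,0,0,0,0,0,0],[0.6,0,0,0,0,0,0],[0.5,0,0,0,0,0,0]]' 40
python3 - <<'E'
from workcell import vision
import cv2,numpy as np
from h import *
ims=[]
for n,(x,y) in(("top",(295,208)),("side",(330,220))):
    c=vision.capture(n); ims.append(cv2.resize(c["color"][y-40:y+40,x-40:x+40],(400,400),interpolation=cv2.INTER_CUBIC))
cv2.imwrite("pics/knob.png",np.hstack(ims))
E
```

```text
time_s: 3.1
tool_pos: [0.5205, 0.0991, 0.0574]
eef_rot: [1.884, 2.512, 0.002]
wrist_force: [-0.4, -0.6, 0.5]
finger_gap: 0.514
grip_force: 0.0
```

View pics/knob.png

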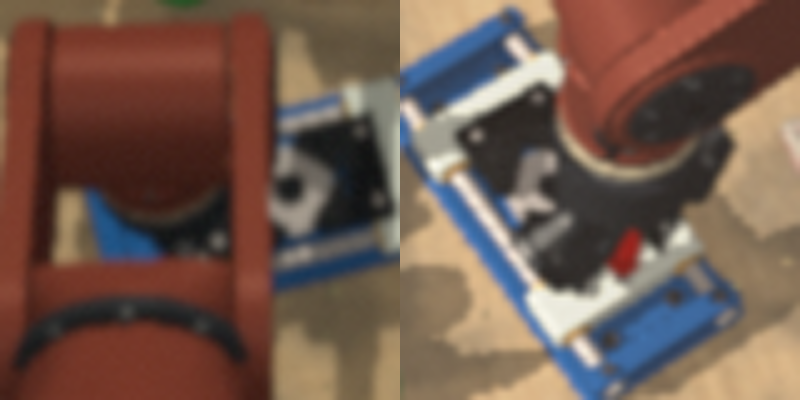

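The side crop shows the red knob between the fingers at crop (628,252), with a finger on its far side and no contact. I close slowly.

```bash
python3 -m creep '[[0.4,0,0,0.2,0,0,0],[0.35,0,0,0,0,0,0],[0.3,0,0,0,0,0,0],[0.28,0,0,0,0,0,0]]' 20
python3 -m creep '[[0.26,0,0,0,0,0,0],[0.24,0,0,0,0,0,0],[0.22,0,0,0,0,0,0]]' 20
python3 -m creep '[[0.18,0,0,0,0,0,0],[0.15,0,0,0,0,0,0],[0.15,0,0,0,0,0,0]]' 20
```

```text
time_s: 3.6
tool_pos: [0.5194, 0.099, 0.0543]
eef_rot: [-1.886, -2.513, -0.0]
wrist_force: [0.3, 0.4, -0.2]
finger_gap: 0.28
grip_force: 0.0
time_s: 3.9
tool_pos: [0.5181, 0.0987, 0.0541]
eef_rot: [-1.884, -2.511, 0.004]
wrist_force: [-4.5, -1.3, 5.1]
finger_gap: 0.225
grip_force: 19.6
time_s: 4.2
tool_pos: [0.5181, 0.0987, 0.0541]
eef_rot: [-1.884, -2.511, 0.004]
wrist_force: [-5.6, -2.1, 4.7]
finger_gap: 0.22
grip_force: 19.6
```

```bash
python3 -m creep '[[0.1,0,-0.1,0,0,0,0],[0.1,0,0,0,0,0,0],[0.1,0.2,0,0,0,0,0],[0.1,0.2,0,0,0,0,0],[0.1,0.2,0,0,0,0,0],[0.1,0.2,0,0,0,0,0],[0.1,0.2,0,0,0,0,0],[0.1,0.2,0,0,0,0,0],[0.1,0.2,0,0,0,0,0],[0.1,0.2,0,0,0,0,0]]' 50
python3 -m creep '[[0.1,0.1,0,0,0,0,0],[0.1,0.1,0,0,0,0,0],[0.1,0,0,0,0,0,0]]'
```

```text
time_s: 5.2
tool_pos: [0.5139, 0.113, 0.0542]
eef_rot: [1.885, 2.512, -0.003]
wrist_force: [-3.1, -4.8, 3.6]
finger_gap: 0.214
grip_force: 48.9
time_s: 5.5
tool_pos: [0.5133, 0.1153, 0.0542]
eef_rot: [1.885, 2.513, -0.002]
wrist_force: [-2.4, -3.8, 3.1]
finger_gap: 0.22
grip_force: 48.9
```

```bash
python3 -m creep '[[0.1,0.1,0,0,0,0,0],[0.1,0.05,0,0,0,0,0]]'
python3 -m creep '[[0.1,0.05,0,0,0,0,0],[0.1,0,0,0,0,0,0]]'
```

```text
time_s: 5.7
tool_pos: [0.5128, 0.1167, 0.0542]
eef_rot: [1.885, 2.513, -0.002]
wrist_force: [-3.1, -4.9, 3.2]
finger_gap: 0.222
grip_force: 48.9
time_s: 5.9
tool_pos: [0.5129, 0.1168, 0.0543]
eef_rot: [1.884, 2.512, -0.003]
wrist_force: [-2.7, -5.6, 2.8]
finger_gap: 0.216
grip_force: 48.9
```

```bash
python3 -m creep '[[0.25,-0.05,0,0,0,0,0],[0.35,0,0,0,0,0,0],[0.6,0,0,0,0,0,0],[0.9,0,0,0,0,0,0],[1,0,0,0,0,0,0],[1,0,0,-1.5,0,0,0],[1,0,0,-2.5,0,0,0],[1,0,0,-3,0,0,0],[1,0,0,-3,0,0,0],[1,2,0,-2,0,0,0]]'
```

```text
time_s: 6.9
tool_pos: [0.5096, 0.1357, 0.1784]
eef_rot: [1.886, 2.507, 0.005]
wrist_force: [-0.0, 0.1, -0.1]
finger_gap: 0.999
grip_force: 0.0
```

```bash
python3 -m creep '[[1,2,-0.1,0,0,0,0],[1,3.5,-0.3,0,0,0,0],[1,3.5,-0.3,0,0,0,0],[1,3.5,-0.3,0.5,0,0,0],[1,3,-0.3,1,0,0,0],[1,1.8,0,2,0,0,0],[0.85,0,0,2,0,0,0],[0.85,0,0,2,0,0,0],[0.85,0,0,0,0,0,0]]'
python3 - <<'E'
from workcell import vision
import cv2,numpy as np
from h import *
ims=[]
for n,kn,b in(("top",(284,210),(225,233)),("side",(337,240),(381,294))):
    c=vision.capture(n); np.savez(f"{n}1.npz",**c); hsv=cv2.cvtColor(c["color"],cv2.COLOR_BGR2HSV).astype(int); H,Sa,V=np.moveaxis(hsv,-1,0)
    v,u=np.mgrid[0:400,0:640]
    red=((H<8)|(H>170))&(Sa>130)&(V>70)&(np.hypot(u-kn[0],v-kn[1])<16)
    try:
        m,ce,s=comp(red,kn); print(n,"knob",ce,s,onplane(c,ce,.085 if n=="top" else .079))
    except Exception as e: print(n,e)
    for (x,y) in((310,210) if n=="top" else (325,222),b):
        ims.append(cv2.resize(c["color"][y-40:y+40,x-40:x+40],(300,300),interpolation=cv2.INTER_CUBIC))
cv2.imwrite("pics/hov.png",np.vstack([np.hstack(ims[:2]),np.hstack(ims[2:])]))
E
```

```text
time_s: 7.8
tool_pos: [0.4443, 0.2984, 0.0973]
eef_rot: [-1.884, -2.511, 0.007]
wrist_force: [-0.1, -0.8, -1.1]
finger_gap: 0.85
grip_force: 0.0
top knob [283.5 210.5] [280 208   8   6  40] [[0.51185883 0.11527872 0.085     ]]
side knob [337.48387097 234.35483871] [334 230   8  10  62] [[0.51548042 0.11833353 0.079     ]]
```

View pics/hov.png

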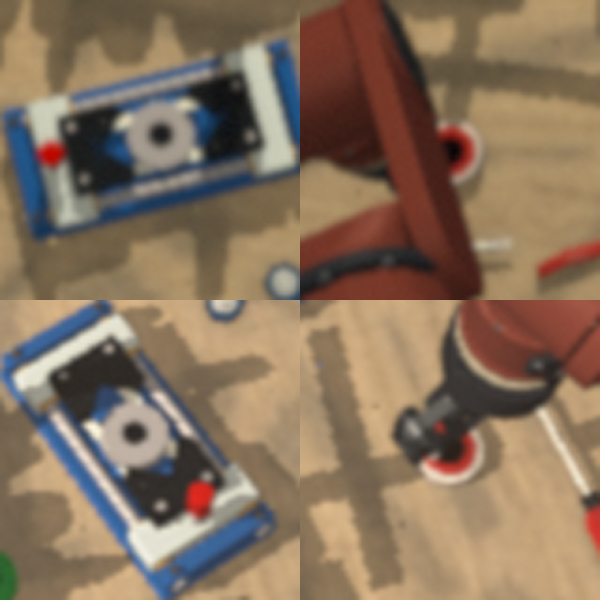

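Jaws are wide open and the anvil shows clear: hole at top (312,205) and side (320,217). The open fingers hover over the white bearing, which needs a shift of about +5 mm along tool y.

```bash
python3 - <<'E'
from h import *
for n,uv in(("top",(312.3,205.4)),("side",(320.2,217.1))):
    c=dict(np.load(n+"1.npz")); print(n,onplane(c,uv,.036))
    hsv=cv2.cvtColor(c["color"],cv2.COLOR_BGR2HSV).astype(int); H,S,V=np.moveaxis(hsv,-1,0)
    v,u=np.mgrid[0:400,0:640]; m=(np.hypot(u-uv[0],v-uv[1])<9.5)&(S<60)&(V>110)
    (x,y),r=cv2.minEnclosingCircle(np.argwhere(m)[:,::-1].astype(np.float32)); print(m.sum(),x,y,r,np.argwhere(m).mean(0)[::-1],onplane(c,np.argwhere(m).mean(0)[::-1],.036))
E
python3 -m creep '[[0.85,-0.1,0.5,2,0,0,0],[0.85,0,0,2,0,0,0],[0.85,0,0,2,0,0,0],[0.85,0,0,1.5,0,0,0],[0.85,0,0,1,0,0,0],[0.85,0,0,0.5,0,0,0],[0.85,0,0,0,0,0,0]]' 25
```

```text
top [[0.53722803 0.0318816  0.036     ]]
239 312.2966003417969 205.4322052001953 9.406392097473145 [312.26778243 205.44351464] [[0.53709142 0.03197597 0.036     ]]
side [[0.53870741 0.03320236 0.036     ]]
254 320.1470642089844 217.14706420898438 9.395763397216797 [320.20866142 217.2519685 ] [[0.53883981 0.03368731 0.036     ]]
time_s: 8.6
tool_pos: [0.4517, 0.2995, 0.0092]
eef_rot: [-1.886, -2.512, 0.001]
wrist_force: [-0.0, 0.3, -0.3]
finger_gap: 0.851
grip_force: 0.0
```

```bash
python3 -m creep '[[0.75,0,-0.1,0.4,0,0,0],[0.7,0,-0.1,0,0,0,0],[0.66,0,0,0,0,0,0],[0.64,0,0,0,0,0,0]]' 25
python3 -m creep '[[0.62,0,0,0,0,0,0],[0.6,0,0,0,0,0,0],[0.58,0,0,0,0,0,0],[0.55,0,0,0,0,0,0]]'
```

```text
time_s: 9.0
tool_pos: [0.4498, 0.2991, 0.0056]
eef_rot: [-1.886, -2.513, -0.0]
wrist_force: [-0.2, -0.5, -0.2]
finger_gap: 0.641
grip_force: 0.2
time_s: 9.4
tool_pos: [0.4494, 0.2989, 0.0057]
eef_rot: [-1.885, -2.512, 0.002]
wrist_force: [-3.1, -1.2, 5.6]
finger_gap: 0.593
grip_force: 25.1
```

```bash
python3 -m creep '[[0.5,0,0,0,0,0,0],[0.5,0,0,-0.5,0,0,0],[0.5,0,0,-1,0,0,0],[0.5,0,0,-2,0,0,0],[0.5,0,0,-3,0,0,0],[0.5,0,0,-3,0,0,0],[0.5,0,0,-3,0,0,0],[0.5,0,0,-2,0,0,0],[0.5,-1,0.1,-0.5,0,0,0],[0.5,-2,0.1,0,0,0,0]]' 30
python3 -m creep '[[0.5,-3,0.1,0,0,0,0],[0.5,-3,0.1,0,0,0,0],[0.5,-3,0.1,0,0,0,0],[0.5,-3,0.1,0,0,0,0],[0.5,-3,0.1,0,0,0,0],[0.5,-3,0.1,0,0,0,0],[0.5,-3,0.1,0,0,0,0],[0.5,-2.5,0.1,0,0,0,0],[0.5,-1.5,0,0,0,0,0],[0.5,0,0,0,0,0,0]]'
```

```text
time_s: 10.4
tool_pos: [0.4611, 0.2712, 0.1569]
eef_rot: [1.882, 2.513, 0.005]
wrist_force: [-0.6, 0.1, -2.1]
finger_gap: 0.588
grip_force: 31.5
time_s: 11.4
tool_pos: [0.5376, 0.031, 0.1546]
eef_rot: [-1.889, -2.509, 0.001]
wrist_force: [0.2, 0.7, -1.0]
finger_gap: 0.587
grip_force: 31.5
```

```bash
python3 -m creep '[[0.5,0.1,0,1,0,0,0],[0.5,0,0,2,0,0,0],[0.5,0,0,2,0,0,0],[0.5,0,0,2,0,0,0],[0.5,0,0,1.5,0,0,0],[0.5,0,0,0.7,0,0,0],[0.5,0,0,0,0,0,0]]'
python3 - <<'E'
from workcell import vision
from h import *
ims=[]
for n,(x,y) in(("top",(312,206)),("side",(322,218))):
    c=vision.capture(n); np.savez(f"{n}2.npz",**c); im=c["color"].copy(); im=cv2.resize(im[y-25:y+25,x-25:x+25],(400,400),interpolation=cv2.INTER_CUBIC)
    t=np.linspace(0,2*np.pi,60)
    for z,r,col in((.067,.026,(0,255,0)),(.036,.0275,(255,255,0))):
        P=proj(c,np.c_[.538+r*np.cos(t),.0325+r*np.sin(t),0*t+z]); P=((P-[x-25,y-25]+.5)*8).astype(np.int32)
        cv2.polylines(im,[P],True,col,1)
    ims.append(im)
cv2.imwrite("pics/pl.png",np.hstack(ims))
E
```

```text
time_s: 12.1
tool_pos: [0.536, 0.0346, 0.0618]
eef_rot: [-1.883, -2.511, 0.002]
wrist_force: [-0.7, 0.2, -1.2]
finger_gap: 0.586
grip_force: 31.5
```

View pics/pl.png

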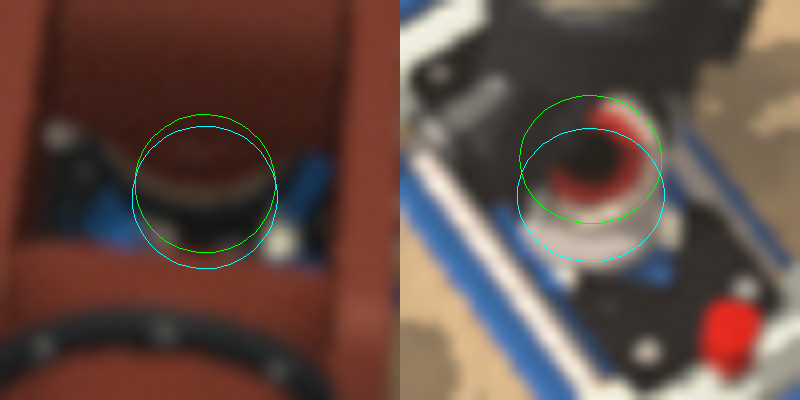

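The side crop shows the bearing at (590,157) within about 1.5 mm of the predicted circle over the anvil, and well clear of both jaws. I lower it and feel for contact.

```bash
python3 -m creep '[[0.5,-0.05,0,0.5,0,0,0],[0.5,0,0,0.5,0,0,0],[0.5,0,0,0.4,0,0,0],[0.5,0,0,0.2,0,0,0],[0.5,0,0,0.1,0,0,0],[0.5,0,0,0,0,0,0]]'
python3 -m creep '[[0.5,0,0,0.05,0,0,0],[0.5,0,0,0.05,0,0,0],[0.5,0,0,0,0,0,0]]'
```

```text
time_s: 12.8
tool_pos: [0.5373, 0.0334, 0.0461]
eef_rot: [-1.886, -2.512, 0.0]
wrist_force: [-0.3, 0.1, -0.7]
finger_gap: 0.586
grip_force: 31.5
time_s: 13.1
tool_pos: [0.5375, 0.0334, 0.0454]
eef_rot: [1.886, 2.512, 0.0]
wrist_force: [0.1, -0.1, -1.2]
finger_gap: 0.589
grip_force: 31.5
```

```bash
python3 -m creep '[[0.5,0,0,0.05,0,0,0],[0.5,0,0,0.05,0,0,0],[0.5,0,0,0.05,0,0,0],[0.5,0,0,0,0,0,0]]'
python3 -m creep '[[0.5,0,0,0.05,0,0,0],[0.5,0,0,0,0,0,0]]'
python3 -m creep '[[0.5,0,0,0.05,0,0,0],[0.5,0,0,0,0,0,0]]'
```

```text
time_s: 13.5
tool_pos: [0.5374, 0.0334, 0.0437]
eef_rot: [-1.886, -2.512, 0.0]
wrist_force: [0.2, -0.5, -0.6]
finger_gap: 0.581
grip_force: 31.5
time_s: 13.7
tool_pos: [0.5374, 0.0334, 0.0432]
eef_rot: [-1.886, -2.512, 0.0]
wrist_force: [1.2, -0.3, -1.1]
finger_gap: 0.586
grip_force: 31.5
time_s: 13.9
tool_pos: [0.5374, 0.0334, 0.0427]
eef_rot: [-1.886, -2.512, 0.0]
wrist_force: [0.9, 0.6, -1.1]
finger_gap: 0.589
grip_force: 31.5
```

```bash
python3 -m creep '[[0.5,0,0,0.05,0,0,0],[0.5,0,0,0,0,0,0]]'
python3 -m creep '[[0.5,0,0,0.03,0,0,0],[0.5,0,0,0,0,0,0]]'
```

```text
time_s: 14.1
tool_pos: [0.5374, 0.0334, 0.0422]
eef_rot: [-1.886, -2.512, 0.0]
wrist_force: [-0.7, -0.3, -1.9]
finger_gap: 0.588
grip_force: 31.5
time_s: 14.3
tool_pos: [0.5374, 0.0334, 0.042]
eef_rot: [-1.886, -2.513, 0.0]
wrist_force: [0.6, 0.9, -1.4]
finger_gap: 0.585
grip_force: 31.5
```

```bash
python3 -m creep '[[0.5,0,0,0.03,0,0,0],[0.5,0,0,0,0,0,0]]'
python3 -m creep '[[0.5,0,0,0.03,0,0,0],[0.5,0,0,0,0,0,0]]'
```

```text
time_s: 14.5
tool_pos: [0.5375, 0.0334, 0.0419]
eef_rot: [-1.886, -2.512, 0.0]
wrist_force: [-1.0, 0.7, 0.6]
finger_gap: 0.585
grip_force: 31.7
time_s: 14.7
tool_pos: [0.5375, 0.0334, 0.0419]
eef_rot: [-1.886, -2.512, 0.0]
wrist_force: [-1.3, 0.4, 3.7]
finger_gap: 0.585
grip_force: 32.0
```

Contact felt. I release and rise.

```bash
python3 -m creep '[[0.6,0,0,0,0,0,0],[0.64,0,0,0,0,0,0],[0.7,0,0,0,0,0,0],[0.78,0,0,0,0,0,0],[0.8,0,0,0,0,0,0],[0.8,0,0,-1,0,0,0],[0.8,0,0,-2,0,0,0],[0.8,0,0,-3,0,0,0],[0.8,0,0,-3,0,0,0],[0.8,0,0,-3,0,0,0]]' 20
```

```text
time_s: 15.7
tool_pos: [0.5375, 0.0334, 0.1633]
eef_rot: [1.886, 2.512, 0.001]
wrist_force: [0.4, -0.4, 0.3]
finger_gap: 0.799
grip_force: 0.0
```

```bash
python3 -m creep '[[0.8,1.5,0,0,0,0,0],[0.8,3,0,0,0,0,0],[0.8,3,0,0,0,0,0],[0.8,1.2,0,0,0,0,0],[0.8,0,0,0,0,0,0]]' 20
python3 - <<'E'
from workcell import vision
from h import *
ims=[]
for n,(x,y) in(("top",(312,206)),("side",(322,218))):
    c=vision.capture(n); np.savez(f"{n}3.npz",**c); im=c["color"].copy(); im=cv2.resize(im[y-35:y+35,x-35:x+35],(400,400),interpolation=cv2.INTER_CUBIC)
    ims.append(im)
cv2.imwrite("pics/placed.png",np.hstack(ims))
E
```

```text
time_s: 16.2
tool_pos: [0.5121, 0.1184, 0.1609]
eef_rot: [-1.882, -2.515, 0.001]
wrist_force: [-0.1, 0.2, 1.0]
finger_gap: 0.798
grip_force: 0.0
```

View pics/placed.png

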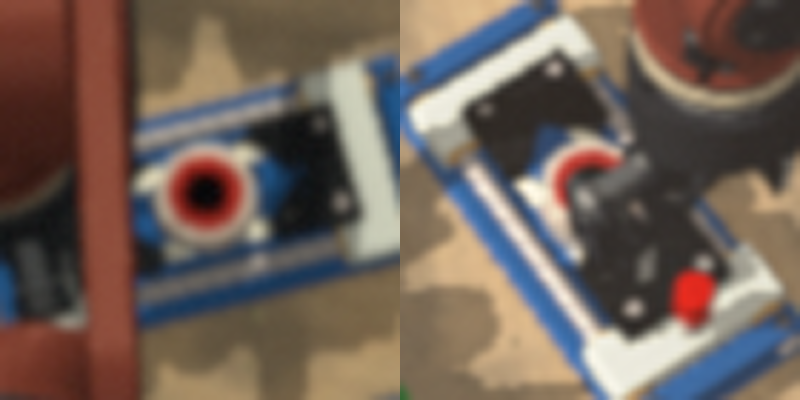

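The bearing lies flat and centred on the anvil, at top crop (207,193), with the knob untouched. Next I pinch the knob.

```bash
python3 -m creep '[[0.8,-0.1,0,1,0,0,0],[0.8,0,0,2,0,0,0],[0.8,0,0,3,0,0,0],[0.8,0,0,2,0,0,0],[0.7,0,0,1.5,0,0,0],[0.55,0,0,0.7,0,0,0],[0.4,0,0,0.3,0,0,0],[0.33,0,0,0.1,0,0,0],[0.28,0,0,0,0,0,0],[0.28,0,0,0,0,0,0]]' 20
python3 -m creep '[[0.26,0,0,0,0,0,0],[0.24,0,0,0,0,0,0],[0.22,0,0,0,0,0,0],[0.2,0,0,0,0,0,0],[0.2,0,0,0,0,0,0]]' 20
```

```text
time_s: 17.3
tool_pos: [0.5144, 0.1161, 0.0565]
eef_rot: [1.885, 2.511, 0.002]
wrist_force: [0.5, 0.7, 1.0]
finger_gap: 0.279
grip_force: 0.0
time_s: 17.8
tool_pos: [0.5131, 0.1159, 0.0559]
eef_rot: [-1.885, -2.512, 0.001]
wrist_force: [-3.2, -1.1, 5.1]
finger_gap: 0.225
grip_force: 19.8
```

```bash
python3 -m creep '[[0.1,0,-0.1,0,0,0,0],[0.1,0,0,0,0,0,0],[0.1,-0.1,0,0,0,0,0],[0.1,-0.1,0,0,0,0,0],[0.1,-0.1,0,0,0,0,0],[0.1,-0.1,0,0,0,0,0]]' 50
python3 -m creep '[[0.1,-0.1,0,0,0,0,0],[0.1,-0.1,0,0,0,0,0],[0.1,-0.1,0,0,0,0,0]]'
```

```text
time_s: 18.4
tool_pos: [0.514, 0.1129, 0.056]
eef_rot: [-1.886, -2.512, -0.003]
wrist_force: [-3.4, 2.5, 5.2]
finger_gap: 0.218
grip_force: 49.0
time_s: 18.7
tool_pos: [0.5149, 0.11, 0.056]
eef_rot: [-1.886, -2.512, -0.003]
wrist_force: [-1.4, 3.8, 5.6]
finger_gap: 0.216
grip_force: 49.0
```

```bash
for i in 1; do python3 -m creep '[[0.1,-0.1,0,0,0,0,0],[0.1,-0.1,0,0,0,0,0]]'; done
python3 -m creep '[[0.1,-0.05,0,0,0,0,0],[0.1,-0.05,0,0,0,0,0]]'
python3 -m creep '[[0.1,-0.05,0,0,0,0,0],[0.1,-0.05,0,0,0,0,0]]'
```

```text
time_s: 18.9
tool_pos: [0.5154, 0.1081, 0.056]
eef_rot: [-1.886, -2.512, -0.003]
wrist_force: [-2.7, 3.3, 5.1]
finger_gap: 0.217
grip_force: 49.0
time_s: 19.1
tool_pos: [0.5157, 0.107, 0.056]
eef_rot: [-1.886, -2.512, -0.003]
wrist_force: [-2.2, 2.6, 5.2]
finger_gap: 0.218
grip_force: 49.0
time_s: 19.3
tool_pos: [0.516, 0.1061, 0.056]
eef_rot: [-1.886, -2.512, -0.003]
wrist_force: [-2.3, 3.0, 5.4]
finger_gap: 0.216
grip_force: 49.0
```

```bash
python3 -m creep '[[0.1,-0.05,0,0,0,0,0],[0.1,-0.05,0,0,0,0,0]]'
python3 -m creep '[[0.1,-0.05,0,0,0,0,0],[0.1,-0.05,0,0,0,0,0]]'
```

```text
time_s: 19.5
tool_pos: [0.5162, 0.1051, 0.056]
eef_rot: [-1.886, -2.512, -0.003]
wrist_force: [-1.0, 2.7, 4.6]
finger_gap: 0.215
grip_force: 49.0
time_s: 19.7
tool_pos: [0.5165, 0.1043, 0.056]
eef_rot: [-1.886, -2.511, -0.003]
wrist_force: [-2.8, 3.7, 6.5]
finger_gap: 0.212
grip_force: 49.0
```

```bash
python3 -m creep '[[0.1,-0.05,0,0,0,0,0],[0.1,-0.05,0,0,0,0,0]]'
```

```text
time_s: 19.9
tool_pos: [0.5166, 0.1039, 0.056]
eef_rot: [-1.886, -2.51, -0.004]
wrist_force: [-3.1, 7.0, 5.9]
finger_gap: 0.223
grip_force: 49.0
```

```bash
python3 -m creep '[[0.1,-0.05,0,0,0,0,0],[0.1,0,0,0,0,0,0]]'
python3 -m creep '[[0.1,-0.04,0,0,0,0,0],[0.1,0,0,0,0,0,0]]'
```

```text
time_s: 20.1
tool_pos: [0.5166, 0.1039, 0.056]
eef_rot: [-1.886, -2.51, -0.005]
wrist_force: [-3.2, 6.3, 5.8]
finger_gap: 0.216
grip_force: 49.0
time_s: 20.3
tool_pos: [0.5166, 0.1039, 0.056]
eef_rot: [-1.886, -2.509, -0.006]
wrist_force: [-2.6, 8.4, 6.4]
finger_gap: 0.216
grip_force: 49.1
```

```bash
python3 -m creep '[[0.1,-0.05,0,0,0,0,0],[0.1,-0.05,0,0,0,0,0],[0.1,0,0,0,0,0,0]]'
python3 - <<'E'
from workcell import telemetry as t; print(t.read_state()["wrist_force"]@[-.279,.96,0])
E
```

```text
time_s: 20.6
tool_pos: [0.5167, 0.1033, 0.056]
eef_rot: [-1.885, -2.508, -0.006]
wrist_force: [-2.5, 9.4, 6.5]
finger_gap: 0.215
grip_force: 49.1
9.682390224192256
```

```bash
python3 -m creep '[[0.1,-0.05,0,0,0,0,0],[0.1,-0.05,0,0,0,0,0],[0.1,0,0,0,0,0,0]]'
python3 -m creep '[[0.1,-0.05,0,0,0,0,0],[0.1,0,0,0,0,0,0]]'
```

```text
time_s: 20.9
tool_pos: [0.5168, 0.1033, 0.056]
eef_rot: [-1.885, -2.507, -0.008]
wrist_force: [-4.1, 12.0, 7.5]
finger_gap: 0.214
grip_force: 49.1
time_s: 21.1
tool_pos: [0.5168, 0.1033, 0.056]
eef_rot: [-1.885, -2.506, -0.009]
wrist_force: [-4.6, 12.5, 7.6]
finger_gap: 0.222
grip_force: 49.1
```

```bash
python3 -m creep '[[0.1,-0.05,0,0,0,0,0],[0.1,0,0,0,0,0,0],[0.1,0,0,0,0,0,0]]'
python3 -m creep '[[0.1,0,0,0,0,0,0],[0.1,0,0,0,0,0,0],[0.1,0,0,0,0,0,0]]'
```

```text
time_s: 21.4
tool_pos: [0.5167, 0.1033, 0.056]
eef_rot: [-1.885, -2.505, -0.01]
wrist_force: [-4.6, 14.9, 7.7]
finger_gap: 0.216
grip_force: 49.1
time_s: 21.7
tool_pos: [0.5167, 0.1033, 0.056]
eef_rot: [-1.885, -2.505, -0.01]
wrist_force: [-4.6, 13.9, 7.2]
finger_gap: 0.222
grip_force: 49.1
```

```bash
python3 -m creep '[[0.1,0,0,0,0,0,0],[0.1,0,0,0,0,0,0],[0.1,0,0,0,0,0,0],[0.1,0,0,0,0,0,0],[0.1,0,0,0,0,0,0],[0.1,0,0,0,0,0,0]]'
python3 -m creep '[[0.1,0,0,0,0,0,0],[0.1,0,0,0,0,0,0],[0.1,0,0,0,0,0,0],[0.1,0,0,0,0,0,0],[0.1,0,0,0,0,0,0]]'
```

```text
time_s: 22.3
tool_pos: [0.5167, 0.1033, 0.056]
eef_rot: [-1.885, -2.505, -0.01]
wrist_force: [-4.6, 13.1, 7.4]
finger_gap: 0.216
grip_force: 49.1
time_s: 22.8
tool_pos: [0.5167, 0.1033, 0.056]
eef_rot: [-1.885, -2.505, -0.009]
wrist_force: [-4.5, 14.0, 7.3]
finger_gap: 0.218
grip_force: 49.1
```

```bash
python3 -m creep '[[0.1,0.1,0,0,0,0,0],[0.1,0.1,0,0,0,0,0],[0.1,0.1,0,0,0,0,0],[0.1,0,0,0,0,0,0]]'
```

```text
time_s: 23.2
tool_pos: [0.5168, 0.1033, 0.056]
eef_rot: [-1.885, -2.511, -0.004]
wrist_force: [-2.4, 6.0, 6.1]
finger_gap: 0.222
grip_force: 49.0
```

```bash
python3 -m creep '[[0.1,0.1,0,0,0,0,0],[0.1,0.08,0,0,0,0,0],[0.1,0,0,0,0,0,0]]' 50
python3 -m creep '[[0.1,0,0,0,0,0,0],[0.1,0,0,0,0,0,0]]' 20
```

```text
time_s: 23.5
tool_pos: [0.5167, 0.1034, 0.056]
eef_rot: [1.885, 2.512, 0.001]
wrist_force: [-1.8, 0.8, 4.8]
finger_gap: 0.219
grip_force: 49.0
time_s: 23.7
tool_pos: [0.5167, 0.1033, 0.056]
eef_rot: [1.886, 2.512, 0.001]
wrist_force: [-2.5, 0.4, 5.4]
finger_gap: 0.217
grip_force: 49.0
```

Unloaded to about 1 N. I release, rise straight up and move away toward +y.

```bash
python3 -m creep '[[0.26,0,0,0,0,0,0],[0.35,0,0,0,0,0,0],[0.5,0,0,0,0,0,0],[0.6,0,0,0,0,0,0],[0.6,0,0,-1,0,0,0],[0.6,0,0,-2,0,0,0],[0.6,0,0,-3,0,0,0],[0.6,0,0,-3,0,0,0],[0.6,0,0,-3,0,0,0],[0.6,1,0,-1,0,0,0]]'
python3 -m creep '[[0.6,3,0,0,0,0,0],[0.6,4,0,0,0,0,0],[0.6,4,0,0,0,0,0],[0.6,4,0,0,0,0,0],[0.6,3,0,0,0,0,0],[0.6,1,0,0,0,0,0],[0.6,0,0,0,0,0,0]]'
python3 - <<'E'
from workcell import vision
from h import *
ims=[]
for n,(x,y) in(("top",(312,206)),("side",(322,218))):
    c=vision.capture(n); im=c["color"]; ims.append(cv2.resize(im[y-35:y+35,x-35:x+35],(400,400),interpolation=cv2.INTER_CUBIC))
    hsv=cv2.cvtColor(im,cv2.COLOR_BGR2HSV).astype(int); H,S,V=np.moveaxis(hsv,-1,0); v,u=np.mgrid[0:400,0:640]
    P=proj(c,[.538,.0325,.05])[0]
    m=(np.hypot(u-P[0],v-P[1])<9)&((H<8)|(H>170))&(S>130)&(V>60)
    a,b=cv2.minEnclosingCircle(np.argwhere(m)[:,::-1].astype(np.float32)); print(n,m.sum(),a,b,onplane(c,a,.051))
cv2.imwrite("pics/final.png",np.hstack(ims))
E
```

```text
time_s: 24.7
tool_pos: [0.5162, 0.1126, 0.1901]
eef_rot: [1.884, 2.506, 0.008]
wrist_force: [-0.2, 0.6, 0.5]
finger_gap: 0.596
grip_force: 0.0
time_s: 25.4
tool_pos: [0.4592, 0.2962, 0.1847]
eef_rot: [-1.882, -2.515, 0.002]
wrist_force: [-0.0, 0.1, -0.6]
finger_gap: 0.601
grip_force: 0.0
top 89 (312.5, 204.5) 6.041623115539551 [[0.53750505 0.03136339 0.051     ]]
side 86 (320.2727355957031, 215.0) 6.066544055938721 [[0.5385534  0.03337084 0.051     ]]
```

View pics/final.png

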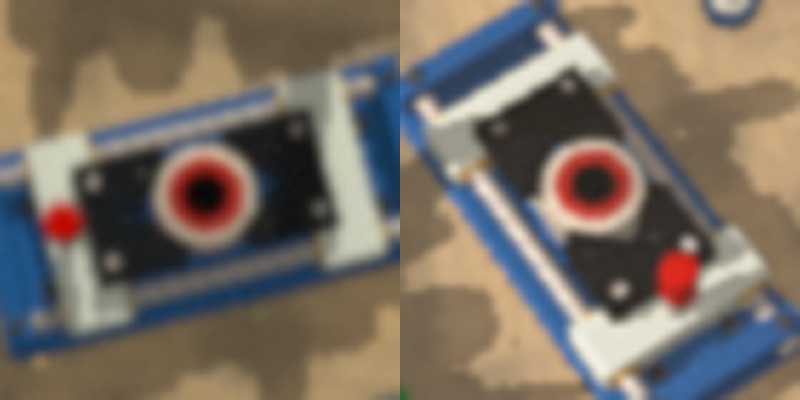

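The bearing sits flat and centred, at top crop (206,195) and side crop (593,185). The V-jaws are closed on it and the gripper is clear, so I hand the job in.

```bash
python3 -c "from workcell import workorder; print(workorder.job_done())"
```

```text
the job is handed in; nothing more can be done
None
```

The white bearing is flat and centred on the anvil, to within about 1 mm by both cameras, with the jaws closed on it after a hold of about 1.4 s at roughly 15 N; the job was handed in at about 25 s with the gripper clear, and no verdict came back.

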